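# Hold the craft tweezers at their marked gap over the bead dish

### The arm

A 7-joint arm with a two-finger parallel gripper is mounted at the origin on the work surface. World frame = base frame: x ahead of the robot, y to its left, z up, the work surface at z = 0. Lengths are in m, angles in rad, forces in N, time in s.
With the tool pointing down it reaches from about 0.4 to 0.85 m from the base axis. Payload 4.4 kg.
Tool frame: the origin (TCP) lies between the finger pads; the fingertips stand ahead of it and the grasp point (between the pads) is the TCP (r.finger_overhang is the x of the fingertips in the tool frame, in m); x points along the fingers, y is the direction in which the jaws open and shut, and the axes are right-handed (so a half turn about x gives the same grasp; the last joint's range is limited). The gripper opens to 94 mm and grips with 3 to 60 N. Pads are 16 mm wide; open, the fingers measure 119 mm over their backs; the gripper's body (75 mm by 177 mm) begins 78 mm behind the grasp point.
Start: joints at [1.043, 0.628, 0.038, 1.517, -0.027, 0.996, -0.02], TCP at [0.29, -0.582, 0.224] pointing down, gripper open.
Joint ranges: [-3.06, 3.06], [-0.37, 2.12], [-1.25, 1.32], [0.18, 2.47], [-1.1, 4.24], [0.23, 1.98], [-2.94, 2.94]. Speed limits (rad/s): [2.57, 2.57, 3.14, 3.14, 3.14, 3.14, 3.14].

### API

Orientations are given as a rotation vector (axis times angle).
In Python, from plant import r gives the robot as it stands.
- The arm moves only by the tool send_rows, never from a script. Its argument "commands" is one flat list of numbers, 7 for each row, row after row: the shift along the tool's x, y, z in cm, then the turn, a rotation vector about the tool's x, y, z in degrees, then the finger opening in cm, from 0 to 9.4. A call has 1 to 8 rows; each row is the pose to reach, as a shift and turn from the pose measured when the call began, along the tool's axes at that moment; what a row does not reach only later rows make up. A row lasts 1/8 s, in which the tool goes at most 62.5 mm and 10.7 degrees, less where a joint would pass 70% of its speed; a pose out of reach is approached as far as the arm can. A call with a gripper value outside its range is refused whole. The fingers move at their own pace and stop on an object; "grip_force" is the grip in N (left out, the last holds). Time passes only in rows, so rows that repeat a pose let the fingers close. It gives the time, the measured TCP pose, the force and the opening at its end, in the units of the state.
- r.state(): the state, without advancing time (a new reading comes with each control period).
- r.read_camera(name): name is "scene" or "top" or "wrist"; returns (picture, depth): 420x560x3 uint8, red, green, blue; 420x560 float32, m along the optical axis (not along the pixel's ray), 0 where there is no reading.
- r.camera_params(name): a dict with "intrinsics" (3x3 intrinsics, pixels), "origin" and "attitude" of the camera in the world. Camera axes: x right, y up, looking along -z (the intrinsics and any distortion apply to the point x, -y, -z); pixel columns grow to the right and rows downward; lengths in m; the calibration is good to about 2 mm. A picture is of the moment at which its call begins: read the wrist's pose just before it. camera_params takes no time and is no camera call; for the wrist camera it gives the pose at the moment of the call.
- r.job_done(): hands the job in, once; it reports no verdict.
The state is a dict: "t": time; "qpos": joint angles; "dq": joint speeds; "joint_torque": joint torques, N m; "tool_pos": TCP position; "eef_rot": TCP orientation; "wrist_force": force on the tool from outside, world axes, zero at the start; "ft_torque": the same for the moment, N m; "opening": finger opening in m.
Only numpy, scipy, OpenCV 4.12 (cv2) and the standard library are available. Lean on these libraries where they do the work, as an engineer would, in place of code of your own. Each camera call takes 0.05 s, during which the arm holds its last target.

### The job

Get the big sprung tweezers ready for picking beads: take them off their wooden rest and squeeze them only so far that the inner face of the moving jaw comes level with the mark, which is the outer face of the small brass rider on the cross strip; never squeeze them shut. Carry them until the middle of their tip end is over the middle of the bead dish, a few centimetres above its rim, and there hold them level and keep that gap steady: the program finishes while still holding them. Leave the other things on the table where they are.

Things in the scene. Friction and masses are not known exactly. Their poses are not given: they have to be found in the camera images.
- grip (a point): grasping place of the tweezers, half-way up, mid-way between the outer faces at rest. x points along the arms to the tips, y across from the fixed arm to the jaw, z up. Fixed arm's outer face: y = -27 mm, parallel to x. Jaw's outer face at rest: y = +28 mm, turned 0.14 rad from x. Straight ribbed finger areas reach from x = -20 to +40 mm. Grasp across the arms (along y)
- nose (a point): middle of the tip end of the tweezers, half-way up: 65 mm ahead of grip and 7 mm to its fixed-arm side (-y); moves with the fixed arm; same axes as grip
- jaw (a joint): squeeze of the sprung jaw, rad: 0 at rest (tips 48 mm apart), growing as it nears the fixed arm, parallel to it at 0.14, tips shut at 0.275. The hinge is in the bow, 105 mm behind grip. Outer width over both arms at grip = 40 mm + 105 mm x (0.14 - squeeze). The spring pushes back there with 38 N per rad (4 N at 0.10, 7 N at 0.19)
- marker (a joint): position of the brass rider (12 x 4 mm, 8 mm tall) on the thin steel cross strip, 47 mm ahead of grip, m: distance of its outer face (the mark) from the fixed arm's inner face. It stays put; the jaw passes over it if squeezed too far. The jaw's inner face is there at 24 mm + 152 mm x (0.14 - squeeze), so the wanted squeeze is 0.14 - (marker - 0.024)/0.152
- mark (a point): the mark: middle of the rider's outer face; axes as the tweezers (y from the fixed arm to the jaw)
- jaw_edge (a point): the jaw's inner face where the cross strip passes; it must come level with mark along y of the tweezers (at the start it is on the +y side of the mark)
- tweezers: big sprung tweezers, about 85 g: two wooden arms (the fixed arm and the jaw), 8 mm thick, 16 mm tall, joined by a steel bow; they lie flat on the rest and may slide a few mm as they are squeezed. Origin 8 mm below and 7 mm to the fixed-arm side of grip, same axes. The bow ends at x = -113 mm, the tips at x = +65 mm
- rest: fixed dark wooden plate 150 mm x 110 mm x 8 mm with two wooden cross bars, tops 28 mm above the table, 70 mm behind and 36 mm ahead of its origin, along its own y, each 104 mm long, on which the tweezers lie; origin at the table surface under the grasping place, x as the tweezers roughly. Room for fingers between the bars down to the plate
- dish_mid (a point): centre of the mouth of the round white ceramic bead dish, fixed to the table: rim 100 mm across, 36 mm above the table, wooden beads inside
- glue: bystander: glue stick lying down, 92 mm long, 26 mm thick; origin under its middle
- tape: bystander: roll of paper tape lying flat, 68 mm across, 18 mm tall; origin under its middle
- eraser: bystander: eraser 45 x 22 x 13 mm; origin under its middle
- brush: bystander: paint brush 200 mm long lying down ; origin under its middle
- pot: bystander: paint jar 60 mm across, 70 mm tall; origin under its middle
- block: bystander: wooden block 90 x 50 x 20 mm; origin under its middle
Not all that is in view belongs to the job. What is shaped like the tweezers but blue is not meant. Several things look just like the rest: the one meant starts nearest to the robot's base.

How it is judged:
On the way:
1. the tweezers are lifted clear of their rest in the fingers (height (world z) of grip above 0.06 m and contact force between the fingers and tweezers above 0.5 N and contact force between tweezers and rest below 0.01 N), for 0.2 s.
At the end, for the whole second after the job is handed in: the robot still holds the tweezers in its fingers, still and within 0.3 rad of level, off the rest; the jaw's inner face is within 2.5 mm of the mark; the middle of the tip end is within 30 mm of the dish's centre (seen from above) and 55 to 150 mm above the table (y of jaw_edge in the frame of mark between -0.0025 and 0.0025 m and horizontal distance between nose and dish_mid below 0.03 m and height (world z) of nose between 0.055 and 0.15 m and angle between grip's own z axis and vertical below 0.3 rad and contact force between the fingers and tweezers above 1 N and contact force between tweezers and rest below 0.01 N and linear speed of tweezers below 0.03 m/s and angular speed of tweezers below 0.3 rad/s and velocity of joint jaw between -0.05 and 0.05 rad/s); the arm keeps its last pose, push and grip.
It fails at once if the tweezers are squeezed shut (tips closer than about 4 mm) (value of joint jaw above 0.26 rad).
It fails at once if another thing on the table is moved by more than 30 mm (distance of any of glue, tape, eraser, brush, pot, block from where it was at the start of the episode above 0.03 m).
It also fails if it takes over 45 s, if anything falls off the work surface, if the arm or the gripper's body presses on something with over 40 N, if the wrist force passes 120 N, or if a joint passes its speed limit or range.

## Working session

There is one attempt and no reset: what is moved stays moved. The work goes in short steps, Python scripts to look and compute and a tool call to move; the robot and the scene stay as the last step left them, time stands still between calls to the robot, and variables do not carry over. Pictures are saved under pics/ and viewed, and the job is handed in when it is done.

Besides the shell and the picture viewer there is one more tool, called after "Request:" by a JSON object that holds its "name" and its "arguments", one argument or row to a line. send_rows: Moves the arm, as the interface text tells. Its arguments: {"type":"object","properties":{"commands":{"type":"array","items":{"type":"number"}},"grip_force":{"type":"number"}},"required":["commands"]}

```bash
ls; mkdir -p pics; python3 - <<'E'
from plant import r
import cv2
s=r.state();print(s, r.finger_overhang)
for n in("scene","top","wrist"):
    p=r.camera_params(n);print(n,p)
    im,d=r.read_camera(n);cv2.imwrite(f"pics/{n}0.png",im[:,:,::-1])
E
```

```text
pics
{'t': 0.0, 'qpos': array([ 1.04318421,  0.6293324 ,  0.03838812,  1.51832316, -0.02703324,
        0.99628829, -0.02000103]), 'dq': array([ 1.03714622e-03,  6.90773533e-04, -8.74262905e-04, -4.44077986e-05,
       -8.66501443e-04,  5.23785060e-04,  2.72242457e-04]), 'joint_torque': array([-1.14766197e-03, -5.49724889e+01,  1.14322107e+00, -1.86631215e+01,
       -5.21084201e-02,  2.36106757e-02,  1.73990152e-04]), 'tool_pos': array([ 0.28941427, -0.58133313,  0.22357633]), 'eef_rot': array([ 1.9648957 ,  0.46387557, -1.96567123]), 'wrist_force': array([-0.20230836,  0.38158497, -0.16988703]), 'ft_torque': array([0.05423953, 0.00289924, 0.03147937]), 'opening': 0.09402804133896352} 0.019
scene {'intrinsics': array([[485.64586499,   0.        , 282.63139476],
       [  0.        , 485.64586499, 213.58855855],
       [  0.        ,   0.        ,   1.        ]]), 'origin': array([ 1.18052322, -0.33060753,  1.12441506]), 'attitude': array([0.50226078, 0.28727459, 1.0163708 ])}
top {'intrinsics': array([[468.18573994,   0.        , 279.73561933],
       [  0.        , 468.18573994, 209.21888819],
       [  0.        ,   0.        ,   1.        ]]), 'origin': array([ 0.47214509, -0.00306564,  1.35551208]), 'attitude': array([ 0.08148047, -0.10265496, -1.59540555])}
wrist {'intrinsics': array([[308.19316235,   0.        , 276.14731052],
       [  0.        , 308.19316235, 210.71574308],
       [  0.        ,   0.        ,   1.        ]]), 'origin': array([ 0.36501003, -0.54519476,  0.38397093]), 'attitude': array([-0.25767363,  0.16095332, -1.10126731])}
```

View pics/top0.png

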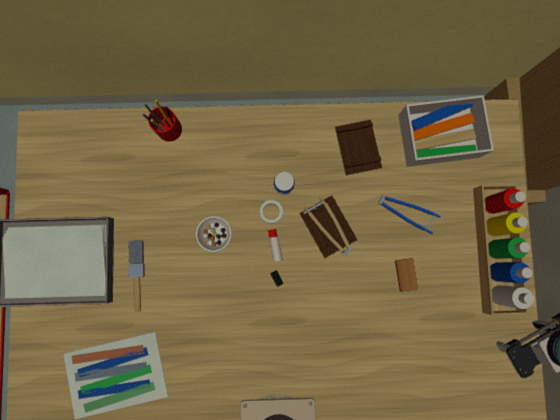

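View pics/scene0.png

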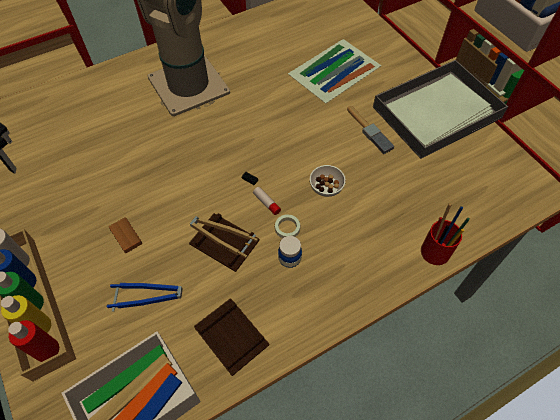

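View pics/wrist0.png

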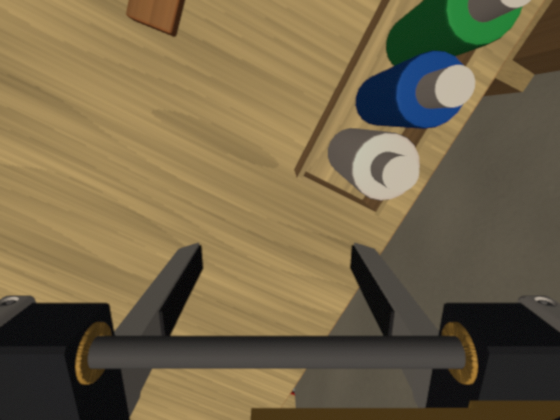

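The top view shows the tweezers on their rest around px (328,227), with the bead dish at (213,234). The blue decoy is at (410,213) and an empty rest at (359,147). I'll zoom in on the tweezers.

```bash
cat > h.py <<'E'
import numpy as np,cv2
from scipy.spatial.transform import Rotation as R
def ray(p,uv):
    K=p["intrinsics"];uv=np.atleast_2d(np.array(uv,float))
    d=np.c_[(uv[:,0]-K[0,2])/K[0,0],-(uv[:,1]-K[1,2])/K[1,1],-np.ones(len(uv))]
    return p["origin"],R.from_rotvec(p["attitude"]).apply(d)
def plane(p,uv,z):
    o,d=ray(p,uv);return o+d*((z-o[2])/d[:,2])[:,None]
def proj(p,X):
    c=R.from_rotvec(p["attitude"]).inv().apply(np.atleast_2d(X)-p["origin"])
    K=p["intrinsics"];return np.c_[K[0,2]+K[0,0]*c[:,0]/-c[:,2],K[1,2]+K[1,1]*-c[:,1]/-c[:,2]]
E
python3 - <<'E'
import cv2
im=cv2.imread("pics/top0.png")[180:270,280:380];cv2.imwrite("pics/topz.png",cv2.resize(im,None,fx=6,fy=6,interpolation=cv2.INTER_CUBIC)*1)
im=cv2.imread("pics/scene0.png")[200:285,175:275];cv2.imwrite("pics/scenez.png",cv2.resize(im,None,fx=6,fy=6,interpolation=cv2.INTER_CUBIC))
E
```

```text
(no output)
```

View pics/topz.png

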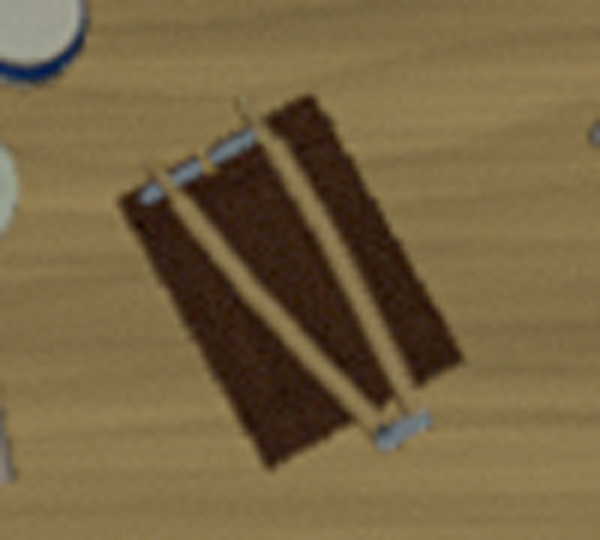

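View pics/scenez.png

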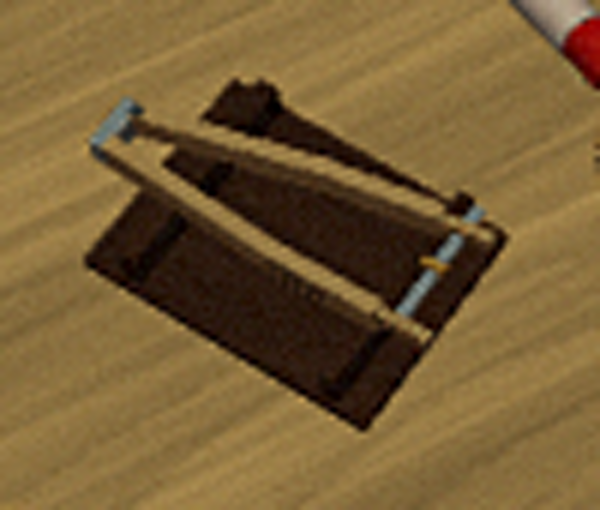

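```bash
python3 - <<'E'
from plant import r
from h import *
p=r.camera_params("top")
f=lambda L:np.array(L)/6+[280-.42,180-.42]
c=plane(p,f([(120,200),(310,95),(465,360),(270,468)]),.008);print("plate",c.round(4),c.mean(0).round(4))
x=(c[0]+c[1]-c[2]-c[3]);print("yaw rest",np.degrees(np.arctan2(x[1],x[0])), np.linalg.norm(c[0]-c[1]),np.linalg.norm(c[1]-c[2]))
t=plane(p,f([(245,105),(155,165),(375,440),(432,420),(255,140),(205,155)]),.044);print(t.round(4))
b=(t[2]+t[3])/2;n=(t[0]+t[1])/2;x=n-b;print(np.degrees(np.arctan2(x[1],x[0])),np.linalg.norm(x))
im=cv2.imread("pics/top0.png");
# dish
hsv=cv2.cvtColor(im,cv2.COLOR_BGR2HSV);m=((hsv[...,1]<60)&(hsv[...,2]>110)).astype(np.uint8)*255
m[:, :190]=0;m[:,240:]=0;m[:210]=0;m[260:]=0
pts=cv2.findNonZero(m);e=cv2.fitEllipse(cv2.convexHull(pts));print(e)
d=plane(p,[e[0]],.036);print("dish",d)
s=cv2.imread("pics/scene0.png");ps=r.camera_params("scene")
print("dish proj scene",proj(ps,d))
E
```

```text
plate [[ 0.6178 -0.0805  0.008 ]
 [ 0.6666 -0.1744  0.008 ]
 [ 0.5362 -0.2438  0.008 ]
 [ 0.4871 -0.1481  0.008 ]] [ 0.5769 -0.1617  0.008 ]
yaw rest 27.673845709500505 0.10583400286705619 0.1477180027974674
[[ 0.6574 -0.1389  0.044 ]
 [ 0.63   -0.0955  0.044 ]
 [ 0.4984 -0.1936  0.044 ]
 [ 0.5069 -0.2206  0.044 ]
 [ 0.6406 -0.143   0.044 ]
 [ 0.6341 -0.1192  0.044 ]]
32.52105390050016 0.16727459395950917
((213.14512634277344, 233.5221405029297), (35.03925323486328, 35.49403762817383), 54.897003173828125)
dish [[0.56271522 0.16641933 0.036     ]]
dish proj scene [[325.23820573 179.08973525]]
```

```bash
cat >> h.py <<'E'
def Rdown(yaw,flip=1):  # yaw of tweezers x ; tool y = flip * tweezers y
    x=np.array([0,0,-1.]);y=flip*np.array([-np.sin(yaw),np.cos(yaw),0]);return np.c_[x,y,np.cross(x,y)]
def rel(s,P,Rt):
    A=R.from_rotvec(s["eef_rot"]);return (A.inv().apply(np.array(P)-s["tool_pos"])*100).round(2),np.degrees((A.inv()*R.from_matrix(Rt)).as_rotvec()).round(1)
E
python3 - <<'E'
from plant import r
from h import *
s=r.state();A=R.from_rotvec(s["eef_rot"]).as_matrix();print(A.round(3))
for f in(1,-1): print(rel(s,[.57,-.16,.22],Rdown(np.radians(30),f)))
p=r.camera_params("wrist");print("cam in tool",A.T@(p["origin"]-s["tool_pos"]), (A.T@R.from_rotvec(p["attitude"]).as_matrix()@[0,0,-1]))
E
```

```text
[[-0.001  0.446 -0.895]
 [ 0.001 -0.895 -0.446]
 [-1.    -0.001 -0.   ]]
(array([  0.42, -25.23, -43.89]), array([1.765e+02, 1.000e-01, 0.000e+00]))
(array([  0.42, -25.23, -43.89]), array([-3.5, -0. ,  0.1]))
cam in tool [-0.16030416  0.00102363 -0.08379813] [9.58656016e-01 4.75308301e-04 2.84567069e-01]
```

Request:
{"name": "send_rows", "arguments": {
  "commands": [0.4, -22, -37, -3.5, 0, 0, 9.4, 0.4, -22, -37, -3.5, 0, 0, 9.4, 0.4, -22, -37, -3.5, 0, 0, 9.4, 0.4, -22, -37, -3.5, 0, 0, 9.4, 0.4, -22, -37, -3.5, 0, 0, 9.4, 0.4, -22, -37, -3.5, 0, 0, 9.4, 0.4, -22, -37, -3.5, 0, 0, 9.4, 0.4, -22, -37, -3.5, 0, 0, 9.4]
}}

```text
t: 1.15
tool_pos: [0.5255, -0.2137, 0.2198]
eef_rot: [1.924, 0.528, -1.921]
wrist_force: [-0.3, -1.4, -0.4]
opening: 0.0938
```

```bash
python3 - <<'E'
from plant import r
import cv2,pickle
p=r.camera_params("wrist");im,d=r.read_camera("wrist");cv2.imwrite("pics/w1.png",im[:,:,::-1])
pickle.dump((p,im,d,r.state()),open("w1.pkl","wb"));print(r.state()["dq"].round(4))
E
```

```text
[ 0.0551 -0.0053  0.0561  0.0106  0.0147  0.0038  0.004 ]
```

View pics/w1.png

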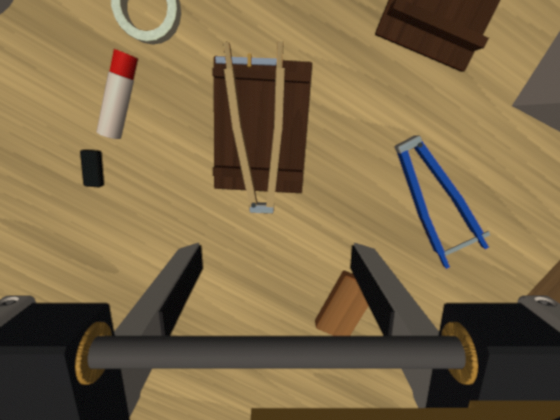

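The tweezers are at px (250,130), with the jaw on the left and the fixed arm on the right. The rider is near (250,60) and the block lies at (340,305). I'll move closer for a finer measurement.

Request:
{"name": "send_rows", "arguments": {
  "commands": [5, 1.5, -4.5, 0, 0, 0, 9.4, 5, 1.5, -4.5, 0, 0, 0, 9.4, 5, 1.5, -4.5, 0, 0, 0, 9.4, 5, 1.5, -4.5, 0, 0, 0, 9.4]
}}

```text
t: 1.7
tool_pos: [0.5692, -0.2093, 0.171]
eef_rot: [1.926, 0.519, -1.926]
wrist_force: [-0.5, -0.4, -0.3]
opening: 0.094
```

```bash
python3 - <<'E'
from plant import r
import cv2,pickle
print(r.state()["dq"].round(4))
p=r.camera_params("wrist");s=r.state();im,d=r.read_camera("wrist")
pickle.dump((p,im,d,s),open("w2.pkl","wb"))
c=im[20:320,160:460,::-1];cv2.imwrite("pics/w2.png",cv2.resize(c,None,fx=2,fy=2,interpolation=cv2.INTER_CUBIC))
E
```

```text
[-0.0021 -0.0088 -0.0041  0.0006 -0.0002 -0.0025 -0.0006]
```

View pics/w2.png

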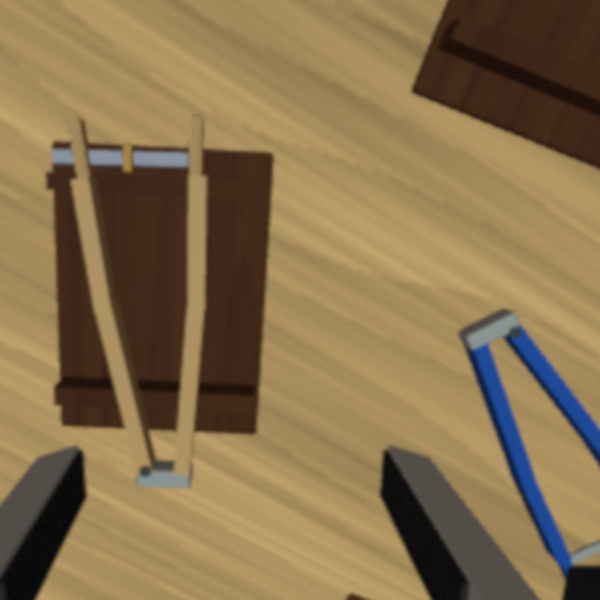

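```bash
python3 - <<'E'
import pickle
from h import *
p,im,d,s=pickle.load(open("w2.pkl","rb"))
print(d[20:320,160:460].min(), d[150,255],d[150,220])
L=im.astype(float).sum(2)
def edges(row,a,b):
    l=L[row,a:b];lo,hi=np.percentile(l,5),l.max();t=(lo+hi)/2
    idx=np.where(l>t)[0]; i0,i1=idx[0],idx[-1]
    sub=lambda i,j:i+(t-l[i])/(l[j]-l[i])
    return a+sub(i0-1,i0),a+sub(i1,i1+1)
F=[];J=[]
for row in range(118,168,6):
    F.append((*edges(row,240,280),row)); cx=160+(75+(row-20-80)*2*0.19)/2+6
    J.append((*edges(row,int(cx-13),int(cx+16)),row))
F=np.array(F);J=np.array(J)
f=lambda c,A:plane(p,np.c_[A[:,c],A[:,2]],.044)
def fit(P):
    v=cv2.fitLine(P[:,:2].astype(np.float32),cv2.DIST_HUBER,0,.01,.01).ravel();v*=np.sign(v[0]);return v,np.degrees(np.arctan2(v[1],v[0]))
for n,A in(("F",F),("J",J)):
  print(A.round(1).tolist())
  for c in(0,1): print(n,c,fit(f(c,A)))
pt=lambda *q:plane(p,[(x/2+160-.25,y/2+20-.25) for x,y in q],.044)
print("tipF,tipJ,bowL,bowR",pt((196,115),(75,118),(137,485),(190,487)))
print("rider L/R, arm inner at strip",pt((122,155),(132,155),(189,158),(89,155)))
E
```

```text
0.0 0.28378123 0.31895354
[[253.4, 262.8, 118.0], [253.4, 262.7, 124.0], [253.1, 262.7, 130.0], [253.1, 262.7, 136.0], [253.1, 262.5, 142.0], [253.1, 262.5, 148.0], [253.1, 262.5, 154.0], [253.1, 262.3, 160.0], [253.1, 262.2, 166.0]]
F 0 (array([ 0.87855583,  0.47763965,  0.6142686 , -0.16023971], dtype=float32), np.float32(28.531355))
F 1 (array([ 0.8772071 ,  0.4801122 ,  0.61854154, -0.16761753], dtype=float32), np.float32(28.692728))
[[196.1, 205.7, 118.0], [197.1, 206.8, 124.0], [198.3, 207.7, 130.0], [199.3, 208.9, 136.0], [200.4, 209.9, 142.0], [201.4, 210.9, 148.0], [202.6, 211.9, 154.0], [203.6, 212.9, 160.0], [204.7, 214.0, 166.0]]
J 0 (array([ 0.80324656,  0.5956467 ,  0.59015936, -0.11861154], dtype=float32), np.float32(36.558743))
J 1 (array([ 0.80275947,  0.5963029 ,  0.5944924 , -0.12609321], dtype=float32), np.float32(36.60557))
tipF,tipJ,bowL,bowR [[ 0.664225   -0.13720467  0.044     ]
 [ 0.63702222 -0.09262176  0.044     ]
 [ 0.49622593 -0.19619371  0.044     ]
 [ 0.5088294  -0.22019813  0.044     ]]
rider L/R, arm inner at strip [[ 0.63381088 -0.11702268  0.044     ]
 [ 0.63600737 -0.12081524  0.044     ]
 [ 0.64744353 -0.14303164  0.044     ]
 [ 0.62656245 -0.10450722  0.044     ]]
```

```bash
python3 - <<'E'
from plant import r
from h import *
s=r.state();print(s["t"]);
for z in(.11,.036):print(rel(s,[.5951,-.1555,z],Rdown(np.radians(28.6),-1)))
E
```

```text
1.75
(array([ 6.12, -3.34, -4.91]), array([ 1.5, -0. ,  0. ]))
(array([13.52, -3.34, -4.91]), array([ 1.5, -0. ,  0. ]))
```

Request:
{"name": "send_rows", "arguments": {
  "commands": [6.1, -3.3, -4.9, 1.5, 0, 0, 9.4, 6.1, -3.3, -4.9, 1.5, 0, 0, 9.4, 6.1, -3.3, -4.9, 1.5, 0, 0, 9.4, 6.1, -3.3, -4.9, 1.5, 0, 0, 9.4]
}}

```text
t: 2.25
tool_pos: [0.5953, -0.1582, 0.1116]
eef_rot: [1.944, 0.492, -1.941]
wrist_force: [0.9, -0.4, -0.5]
opening: 0.0939
```

```bash
python3 - <<'E'
from plant import r
from h import *
import pickle
p=r.camera_params("wrist");s=r.state();im,d=r.read_camera("wrist")
pickle.dump((p,im,d,s),open("w3.pkl","wb"))
cv2.imwrite("pics/w3.png",im[:,:,::-1])
print(s["dq"].round(3),s["tool_pos"],rel(s,[.5951,-.1555,.036],Rdown(np.radians(28.6),-1)))
ex=np.array([.878,.479,0]);ey=np.array([-.479,.878,0]);g=np.array([.5971,-.1487,.044])
for x,y in((65,-27),(47,-19),(47,26.3),(0,-27),(0,28),(-20,-27),(40,-27)):print(x,y,proj(p,g+ex*x/1000+ey*y/1000).round(1))
E
```

```text
[ 0.009 -0.007  0.003 -0.002 -0.002 -0.003 -0.004] [ 0.59528464 -0.15816871  0.11157179] (array([ 7.56, -0.26, -0.1 ]), array([-0.1, -0.1, -0.1]))
65 -27 [[301.3 137.6]]
47 -19 [[290.  162.7]]
47 26.3 [[228.5 162.8]]
0 -27 [[299.6 223. ]]
0 28 [[229.1 223.2]]
-20 -27 [[299.1 246.8]]
40 -27 [[300.6 172.1]]
```

View pics/w3.png

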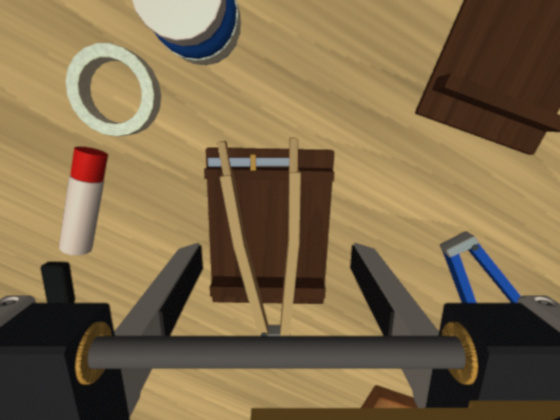

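The wrist view shows the projected model on the tweezers: fixed outer face near px column 300, strip at row 162. The space for the fingers is clear, so I'm descending.

Request:
{"name": "send_rows", "arguments": {
  "commands": [4, -0.2, -0.1, 0, 0, 0, 9.4, 7.5, -0.2, -0.1, 0, 0, 0, 9.4, 7.5, -0.2, -0.1, 0, 0, 0, 9.4, 7.5, -0.2, -0.1, 0, 0, 0, 9.4, 7.5, -0.2, -0.1, 0, 0, 0, 5.8, 7.5, -0.2, -0.1, 0, 0, 0, 5.8, 7.5, -0.2, -0.1, 0, 0, 0, 5.8],
  "grip_force": 12
}}

```text
t: 3.18
tool_pos: [0.5957, -0.156, 0.0373]
eef_rot: [1.945, 0.492, -1.94]
wrist_force: [-0.3, 0.5, 0.1]
opening: 0.0676
```

```bash
python3 - <<'E'
from plant import r
from h import *
s=r.state();print(s["dq"].round(3),s["tool_pos"],s["wrist_force"],s["opening"],rel(s,[.5951,-.1555,.036],Rdown(np.radians(28.6),-1)))
im,d=r.read_camera("wrist")
c=im[60:360,130:430,::-1];cv2.imwrite("pics/w4.png",cv2.resize(c,None,fx=2,fy=2,interpolation=cv2.INTER_CUBIC))
E
```

```text
[-0.003  0.006 -0.006  0.003 -0.002  0.001 -0.002] [ 0.59573267 -0.15597718  0.03730768] [-0.28611069  0.4763298   0.11119968] 0.06764562434881499 (array([ 0.13, -0.07,  0.03]), array([-0.1, -0.1, -0.1]))
```

View pics/w4.png

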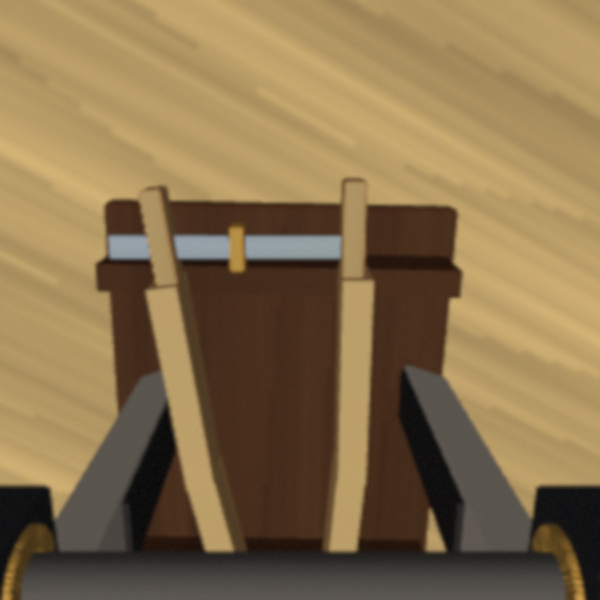

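The fingers straddle both arms at the ribs. The rider shows at crop (237,248) and the jaw's inner edge near (176,248). I'll close in stages.

Request:
{"name": "send_rows", "arguments": {
  "commands": [0.1, 0, 0, 0, 0, 0, 5.4, 0.1, 0, 0, 0, 0, 0, 5.2, 0.1, 0, 0, 0, 0, 0, 5.0, 0.1, 0, 0, 0, 0, 0, 4.8, 0.1, 0, 0, 0, 0, 0, 4.8, 0.1, 0, 0, 0, 0, 0, 4.8, 0.1, 0, 0, 0, 0, 0, 4.8]
}}

```text
t: 4.1
tool_pos: [0.5956, -0.1557, 0.0361]
eef_rot: [1.945, 0.492, -1.94]
wrist_force: [0.5, 0.3, 0.7]
opening: 0.0483
```

```bash
python3 - <<'E'
from plant import r
from h import *
s=r.state();print(s["tool_pos"],s["wrist_force"],s["opening"])
im,d=r.read_camera("wrist")
c=im[60:360,130:430,::-1];cv2.imwrite("pics/w5.png",cv2.resize(c,None,fx=2,fy=2,interpolation=cv2.INTER_CUBIC))
E
```

```text
[ 0.59564202 -0.15574143  0.03610771] [0.54297589 0.25586246 0.66518457] 0.04833547307566765
```

View pics/w5.png

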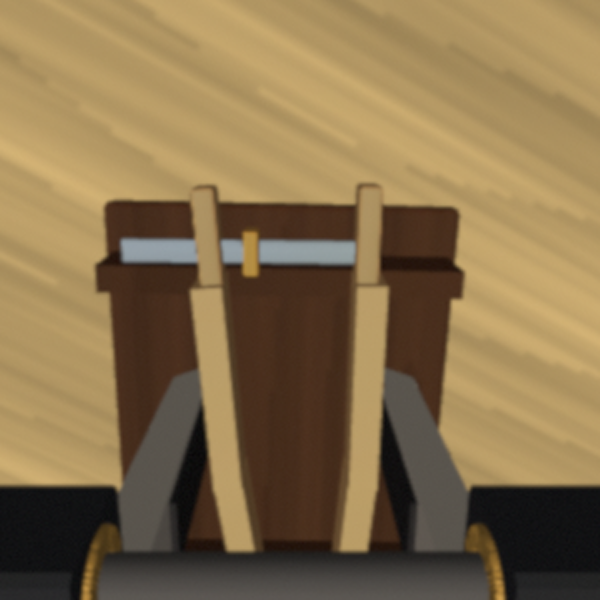

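Jaw inner edge is at crop 221 and the rider's outer face at 243, so the gap is about 5.9 mm. That means about 4 mm less opening.

Request:
{"name": "send_rows", "arguments": {
  "commands": [0, 0, 0, 0, 0, 0, 4.6, 0, 0, 0, 0, 0, 0, 4.4, 0, 0, 0, 0, 0, 0, 4.4, 0, 0, 0, 0, 0, 0, 4.4, 0, 0, 0, 0, 0, 0, 4.4]
}}

```text
t: 4.78
tool_pos: [0.5956, -0.1558, 0.0361]
eef_rot: [1.945, 0.492, -1.94]
wrist_force: [-0.8, 1.6, 1.7]
opening: 0.0442
```

```bash
python3 - <<'E'
from plant import r
from h import *
s=r.state();print(s["tool_pos"],s["wrist_force"],s["opening"])
im,d=r.read_camera("wrist")
c=im[140:240,200:340,::-1];cv2.imwrite("pics/w6.png",cv2.resize(c,None,fx=5,fy=5,interpolation=cv2.INTER_CUBIC))
print(d[175:200:4,235:275:3].round(4))
E
```

```text
[ 0.59560574 -0.15578989  0.03614037] [-0.79112307  1.57021446  1.74465484] 0.0441506188703914
[[0.1555 0.157  0.1568 0.1569 0.1892 0.163  0.1626 0.1906 0.19   0.1891
  0.1903 0.1903 0.1904 0.1905]
 [0.1573 0.1568 0.1574 0.1571 0.1595 0.1586 0.1588 0.1903 0.1904 0.1905
  0.1917 0.1919 0.1904 0.1909]
 [0.1592 0.1569 0.1578 0.1584 0.1596 0.1602 0.1592 0.1636 0.1647 0.1635
  0.1624 0.1641 0.1631 0.1633]
 [0.159  0.1577 0.1583 0.1589 0.1607 0.1607 0.1604 0.1639 0.1647 0.1644
  0.1638 0.1636 0.1647 0.1636]
 [0.1588 0.1593 0.1601 0.1587 0.1612 0.1611 0.1595 0.1643 0.1659 0.1653
  0.1649 0.1645 0.1658 0.1643]
 [0.1598 0.1606 0.161  0.1598 0.1622 0.1621 0.1613 0.1735 0.1737 0.1737
  0.1738 0.1726 0.1728 0.1729]
 [0.1672 0.1596 0.1605 0.1594 0.1635 0.1739 0.1732 0.1738 0.1743 0.173
  0.1736 0.1737 0.1743 0.1742]]
```

View pics/w6.png

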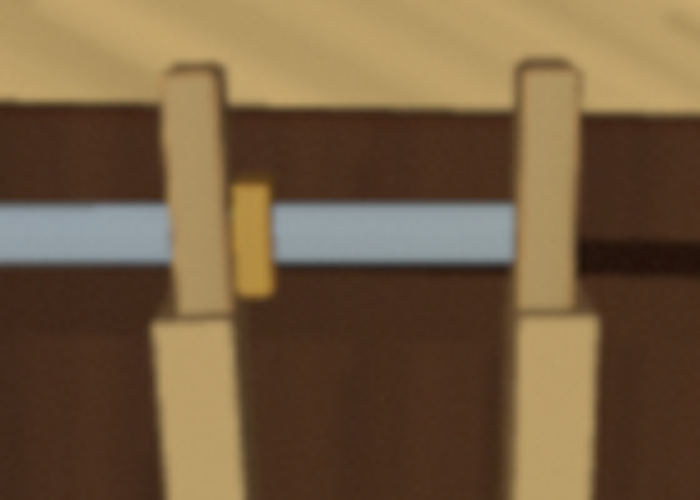

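The jaw's inner face is within about 0.5 to 1 mm of the rider's outer face (crop 228 against 233, 0.1 mm per crop px). I'll trim slightly and lift.

Request:
{"name": "send_rows", "arguments": {
  "commands": [0, 0, 0, 0, 0, 0, 4.36, -1, 0, 0, 0, 0, 0, 4.36, -3, 0, 0, 0, 0, 0, 4.36, -5, 0, 0, 0, 0, 0, 4.36, -7, 0, 0, 0, 0, 0, 4.36, -7, 0, 0, 0, 0, 0, 4.36, -7, 0, 0, 0, 0, 0, 4.36, -7, 0, 0, 0, 0, 0, 4.36]
}}

```text
t: 5.82
tool_pos: [0.5948, -0.1556, 0.1054]
eef_rot: [1.943, 0.493, -1.942]
wrist_force: [0.6, 0.4, -1.4]
opening: 0.0438
```

```bash
cat > look.py <<'E'
import sys
from plant import r
from h import *
s=r.state();print(s["t"],s["tool_pos"],s["eef_rot"],s["wrist_force"],s["opening"],s["dq"].round(3))
n=sys.argv[1];p=r.camera_params("wrist")
im,d=r.read_camera("wrist")
c=im[140:240,200:340,::-1];cv2.imwrite(f"pics/{n}.png",cv2.resize(c,None,fx=5,fy=5,interpolation=cv2.INTER_CUBIC))
import pickle;pickle.dump((p,im,d,s),open(n+".pkl","wb"))
im,d2=r.read_camera("scene");cv2.imwrite(f"pics/{n}s.png",im[:,:,::-1])
E
python3 look.py w7
```

```text
5.825 [ 0.59482014 -0.15557009  0.10539786] [ 1.9434337   0.49280551 -1.94169115] [ 0.56120948  0.4108466  -1.43592299] 0.043763626839672914 [-0.001  0.006  0.001 -0.001 -0.001 -0.     0.   ]
```

View pics/w7.png

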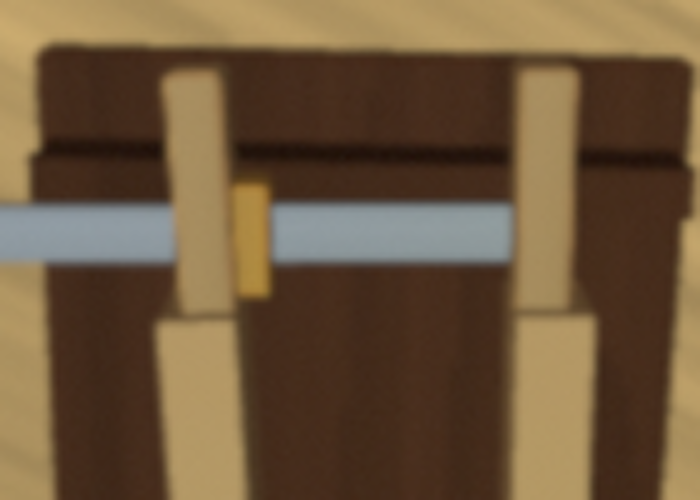

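View pics/w7s.png

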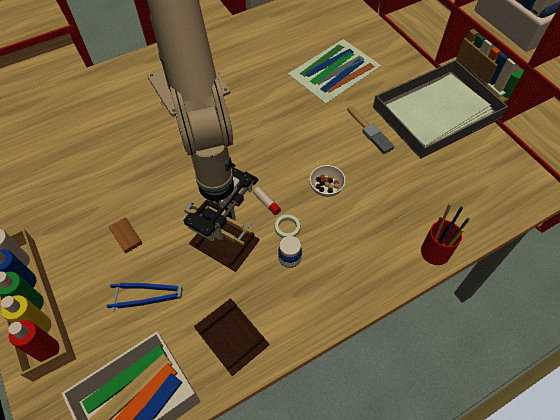

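The tweezers are lifted and level, with the jaw's inner edge (crop ~231) on the rider's outer face (~232). I'll carry them to the dish gently.

Request:
{"name": "send_rows", "arguments": {
  "commands": [0, -1, -0.2, 0, 0, 0, 4.36, 0, -3, -0.6, 0, 0, 0, 4.36, 0, -6, -1.1, 0, 0, 0, 4.36, 0, -9, -1.7, 0, 0, 0, 4.36, 0, -12, -2.2, 0, 0, 0, 4.36, 0, -15, -2.8, 0, 0, 0, 4.36, 0, -17, -3.2, 0, 0, 0, 4.36, 0, -18, -3.4, 0, 0, 0, 4.36]
}}

```text
t: 6.92
tool_pos: [0.5378, 0.0216, 0.1053]
eef_rot: [1.942, 0.497, -1.94]
wrist_force: [-0.3, -0.4, 0.3]
opening: 0.044
```

```bash
python3 - <<'E'
from plant import r
from h import *
s=r.state();print(s["t"],s["opening"],s["tool_pos"],rel(s,[.5003,.1346,.095],Rdown(np.radians(28.6),-1)))
E
```

```text
6.925 0.04397090208662432 [0.53782913 0.02159443 0.10529864] (array([  1.03, -11.71,  -2.13]), array([ 0.1, -0. ,  0. ]))
```

Request:
{"name": "send_rows", "arguments": {
  "commands": [0, -2, -0.4, 0, 0, 0, 4.36, 0, -4.5, -0.8, 0, 0, 0, 4.36, 0.2, -7, -1.3, 0, 0, 0, 4.36, 0.5, -9, -1.7, 0, 0, 0, 4.36, 0.8, -11, -2, 0, 0, 0, 4.36, 1, -11.7, -2.1, 0, 0, 0, 4.36, 1, -11.7, -2.1, 0, 0, 0, 4.36, 1, -11.7, -2.1, 0, 0, 0, 4.36]
}}

```text
t: 7.92
tool_pos: [0.5005, 0.1333, 0.0954]
eef_rot: [1.942, 0.495, -1.941]
wrist_force: [-0.6, -1.0, -1.2]
opening: 0.0435
```

```bash
python3 look.py w8; python3 - <<'E'
from plant import r
import cv2
im,d=r.read_camera("top");cv2.imwrite("pics/t8.png",cv2.resize(im[170:300,150:350,::-1],None,fx=4,fy=4))
import pickle
p,im,d,s=pickle.load(open("w8.pkl","rb"));cv2.imwrite("pics/w8f.png",im[:,:,::-1])
E
```

```text
7.925 [0.50046508 0.13327525 0.09543451] [ 1.94240324  0.494889   -1.94074135] [-0.57456645 -0.99990973 -1.17786099] 0.04346031008243709 [ 0.006 -0.001 -0.001 -0.001 -0.001  0.002  0.   ]
```

View pics/w8.png

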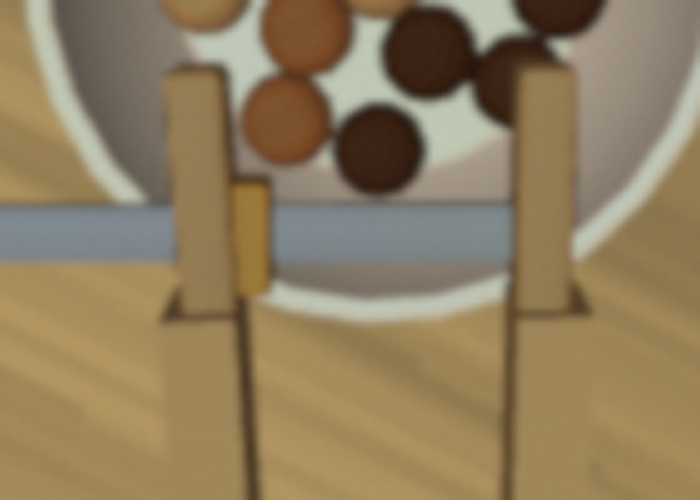

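View pics/t8.png

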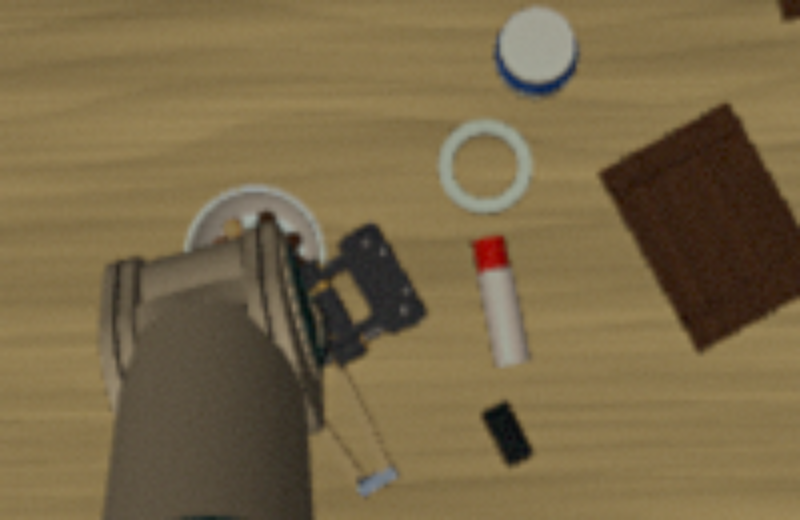

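View pics/w8f.png

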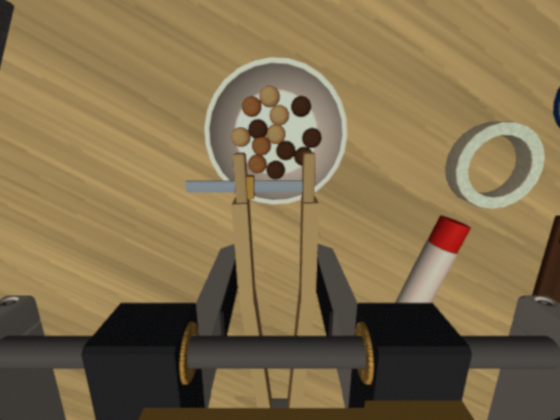

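View pics/w8s.png

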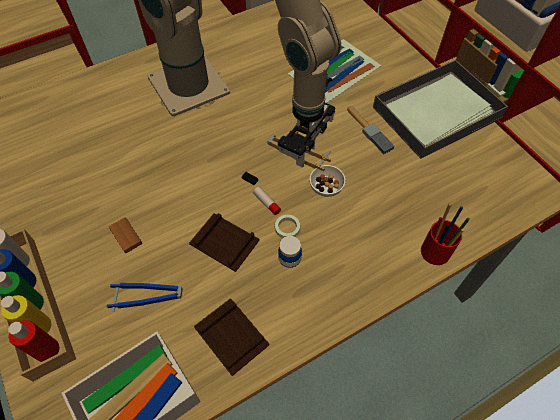

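```bash
python3 - <<'E'
import pickle
from h import *
p,im,d,s=pickle.load(open("w8.pkl","rb"))
A=R.from_rotvec(s["eef_rot"])
def pt(cx,cy,dep):  # crop coords
    uv=[(cx+.5)/5-.5+200,(cy+.5)/5-.5+140];o,v=ray(p,[uv]);return o+v[0]*dep
med=lambda x0,x1,y0,y1:np.median(d[140+y0//5:140+y1//5,200+x0//5:200+x1//5])
dj,dr,df=med(180,220,215,260),med(240,265,210,265),med(525,565,215,260);print(dj,dr,df)
row=im[185:189].astype(float).mean(0);print(row[230:260].round(0).astype(int).tolist())
T=lambda P:A.inv().apply(P-s["tool_pos"])*1000
print("jaw inner",T(pt(230,235,dj)),"rider outer",T(pt(232.5,235,dr)),"fixed inner",T(pt(514,235,df)))
tj,tf=med(172,215,75,100),med(523,570,75,100)
tips=(pt(197,68,tj)+pt(547,68,tf))/2;print("tips mid",tips,pt(197,68,tj),pt(547,68,tf))
# dish from wrist
g=im.astype(int);m=((g.max(2)-g.min(2)<35)&(g.min(2)>150)).astype(np.uint8);m[205:]=0;m[:,:200]=0;m[:,352:]=0
h=cv2.convexHull(cv2.findNonZero(m));e=cv2.fitEllipse(h);print(e);dc=plane(p,[e[0]],.036);print("dish",dc)
E
```

```text
0.15862465 0.16001643 0.15861453
[[128, 137, 143], [127, 136, 142], [127, 136, 142], [127, 135, 139], [129, 128, 124], [136, 120, 96], [144, 121, 82], [147, 124, 82], [148, 124, 84], [148, 124, 83], [147, 124, 82], [146, 124, 82], [145, 123, 81], [144, 122, 80], [140, 116, 76], [130, 103, 64], [131, 101, 54], [145, 112, 55], [152, 119, 58], [152, 120, 58], [154, 122, 58], [154, 122, 57], [150, 115, 54], [130, 102, 62], [112, 107, 100], [121, 129, 132], [126, 136, 141], [127, 136, 141], [127, 136, 141], [126, 136, 141]]
jaw inner [ -4.68429167 -14.61277867 -50.56490412] rider outer [ -3.31914106 -14.49032031 -50.27320428] fixed inner [ -4.71411259  14.62086708 -50.55450305]
tips mid [0.55974056 0.16556108 0.0997124 ] [0.55136407 0.18094541 0.09976582] [0.56811705 0.15017676 0.09965897]
((275.34356689453125, 130.29592895507812), (141.46359252929688, 145.9130096435547), 179.37396240234375)
dish [[0.56794312 0.16936244 0.036     ]]
```

Jaw edge and mark agree to about 0.1 mm, and the tips are level at about z 0.095. The nose is 3 to 9 mm from the dish centre, depending on the camera. I'll nudge forward 5 mm and settle.

Request:
{"name": "send_rows", "arguments": {
  "commands": [0, 0, -0.3, 0, 0, 0, 4.36, 0, 0, -0.5, 0, 0, 0, 4.36, 0, 0, -0.5, 0, 0, 0, 4.36, 0, 0, -0.5, 0, 0, 0, 4.36, 0, 0, -0.5, 0, 0, 0, 4.36, 0, 0, -0.5, 0, 0, 0, 4.36, 0, 0, -0.5, 0, 0, 0, 4.36, 0, 0, -0.5, 0, 0, 0, 4.36]
}}

```text
t: 9.07
tool_pos: [0.5048, 0.1359, 0.0954]
eef_rot: [1.942, 0.495, -1.941]
wrist_force: [-0.2, 0.5, -1.1]
opening: 0.0437
```

```bash
python3 look.py w9
```

```text
9.075 [0.5047939  0.13586305 0.09542182] [ 1.94245292  0.49522385 -1.94086121] [-0.22118167  0.52587702 -1.14206875] 0.043672576354965555 [ 0.001  0.001  0.001 -0.002  0.001  0.001  0.   ]
```

View pics/w9.png

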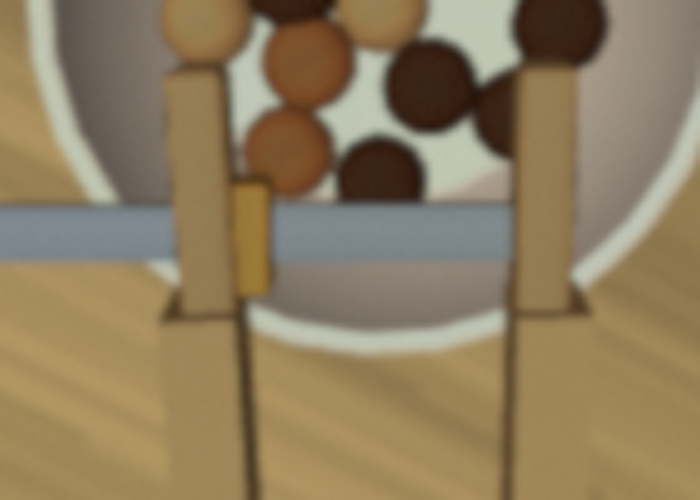

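The jaw edge (~230) and rider face (~232) are unchanged, and the arm is still. Handing in.

```bash
python3 -c "
from plant import r
print(r.job_done())"
```

```text
the job is handed in; nothing more can be done
None
```

I lifted the tweezers off their rest, squeezed them to the mark and carried them over the bead dish. I handed the job in at about 9 s with the robot still holding them level; no verdict was reported.

- **Squeeze:** in my last 3D measurement the jaw's inner face was about 0.1 mm from the mark, as far as the camera can resolve. After a final 5 mm nudge the picture looked the same. The finger opening was 43.7 mm, and the tweezers were never near shut.
- **Position:** the tip end is about 95 mm above the table. After the nudge it is within about 5 mm of the dish centre.
- **Stillness:** joint speeds read about zero, and the tweezers had not slipped in the fingers.
- **Other things:** in the scene picture taken just before the nudge, nothing else on the table had visibly moved.
- **Disagreement:** the top and wrist cameras placed the dish centre about 6 mm apart, so I aimed between the two. Either one is well inside the 30 mm limit.

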